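Snap a sandal's ankle cuff shut with vise-held pliers

TASK

Click the open brass ankle cuff shut with the pliers that are held in the vise: feed its two front tabs between the open jaws so that the press stud sits between the dies, then push the free handle towards the held one until the stud snaps in and the cuff stays shut. Let the handle spring fully open again and stand the closed cuff upright on the floor of the plywood tray, beside the finished one, which stays standing there. Use the pliers, not the gripper, to shut it, and leave the tin, jar, mug, hammer, brush and awl where they are.

Things in the scene. Friction and masses are not known exactly. Their poses are not given: they have to be found in the camera images.
- pliers: Steel pliers 210 mm long, lying level, mid-plane 18 mm up, one handle clamped in a low vise (38 mm high), fixed. Origin: on the bench under the pivot. +y points from pivot to jaws, -y to the handles, z up. Held handle and vise: +x side (vise bed x -8 to 98, y -148 to -48 mm); free handle: -x side. The -x jaw is fixed, tip at y 64 mm; the +x jaw moves. Jaws are 12 to 24 mm above the bench.
- jaw_die (a point): Centre of the fixed jaw's die face (18 mm disc looking to +x), at (-7.5, 54, 18) mm from pliers; axes as pliers. Open, the moving jaw is about 48 mm off in +x; shut on a closed cuff, 15. An open cuff, tabs pointing to -y, goes in freely with cuff_stud at x +32 (+-6), y -4 (+-6) mm from here; squeezing slides it against this die, squares it up and edges it 5 to 8 mm out.
- handle_grip (a point): Point on the free handle's centre line, 114 mm from the pivot axis, 18 mm above the bench. The handle there is a round black grip, 15 mm diameter (10 to 26 mm high), that runs from 76 to 142 mm from the pivot. It closes by swinging level about the pivot, counter-clockwise from above (this point moves mainly to +x of pliers). Axes turn with the handle, as pliers at 0.
- handle (a joint): Swing of the free handle and moving jaw (rad): 0 = sprung open, as at the start; 0.65 to 0.69 when shut on a closed cuff; stop at 0.725. A spring drives it back to 0 (about 1.5 N at the grip when open, 2.6 N when shut). Pushing the stud in takes 10 to 15 N at the grip near 0.5 rad, then it gives way with a snap at about 0.6.
- cuff_center (a point): Centre of the brass ankle cuff to close: a ring, outer diameter 79, height 36, wall 3 mm, two half shells hinged at the back, standing on the bench, loose, 0.14 kg. x points from the centre to the two front tabs (35 to 63 mm out, 3 mm thick, 26 high), z up. The +y half, with the socket (out to y +10 mm), belongs to this frame; the other half (stud cap out to y -6 mm when shut) swings.
- cuff_stud (a point): Point on the press stud's axis, between the tabs, 51 mm in +x from cuff_center, half-way up; same axes.
- cuff_hinge (a point): Centre of the cuff's hinge block, 39 mm in -x from cuff_center, half-way up; same axes. The block is 15 mm thick along x, 10 mm wide, 36 mm high, stands proud of the shell by 5 mm inside and outside, and can be pinched from above along x, one finger inside the ring (70 mm clear), one outside.
- cuff_arm (a joint): Opening of the cuff's swinging half about the hinge (rad): 0 = shut; 0.15 to 0.21 = sprung open as at the start (tabs 13 to 19 mm apart at the stud, on the -y side). The stud bites at about 0.1, snaps at about 0.05 and then holds at 0; if it has not snapped the cuff springs open again.
- tray: Plywood tray for finished cuffs, 250 mm (x) by 180 mm (y), 30 mm high, walls 6 mm, floor top 6 mm above the bench. Fixed. Origin: centre of its underside, axes along its sides. A finished cuff stands in its -x half; the +x half is free.
- done_cuff_center (a point): Centre, half-way up (18 mm above its underside), of the finished, closed cuff standing in the tray: same size and axes as the cuff to be closed (tabs to +x).
- box_lid: White shoe-box lid lying open side up, 250 by 170 mm, 32 mm high, with two round tins and a carton in it (up to 37 mm high); on the other side of the bench from the tray. Fixed. Origin: centre of its underside.
- stud_tin: Round aluminium tin, 63 mm diameter, 36 mm high, on the robot's side of the jaws. Loose. Origin: centre of its underside.
- glue_jar: Yellow glue jar with black cap, 72 mm diameter, 95 mm high. Loose. Origin: centre of its underside.
- mug: White mug, 80 mm diameter, 92 mm high. Loose. Origin: centre of its underside.
- hammer: Hammer, 260 mm long, lying on the bench. Loose. Origin: under its middle.
- awl: Awl with a wooden handle, 150 mm long, lying on the far side of the jaws. Loose. Origin: under its middle.
- brush: Glue brush, 200 mm long, lying on the bench. Loose. Origin: under its middle.
Mind the look-alikes: they are no part of the job. Leave any blue look-alike of the part that bears done_cuff_center alone. Leave any red look-alike of the part that bears cuff_center alone.

How it is judged:
By the outcome, as a careful person would: the job done as asked, in the order asked, and still so for the second after the job is handed in, with the robot touching nothing.
It also fails if it takes over 72 s, if anything falls off the work surface, if the arm or the gripper's body presses on something with over 40 N, if the wrist force passes 120 N, or if a joint passes its speed limit or range.

ROBOT

A 7-joint arm with a two-finger parallel gripper is mounted at the origin on the work surface. World frame = base frame: x ahead of the robot, y to its left, z up, the work surface at z = 0. Lengths are in m, angles in rad, forces in N, time in s.
With the tool pointing down it reaches from about 0.425 to 0.925 m from the base axis. Payload 6.8 kg.
Tool frame: the origin (TCP) lies on the centre line of the jaws, within the pads' length; the fingertips stand bot.tip_reach ahead of it and the grasp point (between the pads) lies 3 mm ahead of it (bot.tip_reach is the distance from the TCP to the fingertips, in m); z points along the fingers, y is the line along which they close (so a half turn about z gives the same grasp; the last joint's range is limited). The gripper opens to 85 mm and grips with 20 to 120 N. Pads are 22 mm wide; open, the fingers measure 114 mm over their backs; the gripper's body (76 mm by 85 mm) begins 54 mm behind the grasp point. The pads swing forward as they close: fully open they stand 13 mm farther back than shut.
Start: joints at [1.045, 0.477, 0.022, 1.555, -0.011, 1.109, -0.083], TCP at [0.274, -0.617, 0.253] pointing down, gripper open.
Joint ranges: [-2.96, 2.96], [-0.34, 2.1], [-1.41, 1.46], [0.24, 2.44], [-1.37, 4.51], [0.17, 1.92], [-2.96, 2.96]. Speed limits (rad/s): [2.39, 2.39, 3.14, 3.14, 3.14, 3.14, 3.14].

INTERFACE

Orientations are given as a unit quaternion [w, x, y, z].
In Python, from station import bot gives the robot as it stands.
- The arm moves only by the tool jog_arm, never from a script. Its argument "deltas" is a list of rows, each a list of 7 numbers: the shift along the world's x, y, z in m, then the turn, a rotation vector about the world's x, y, z in rad, then the opening, from 0 (shut) to 1 (fully open). In form: [[x, y, z, rx, ry, rz, grip], ...]. A call has 1 to 10 rows; each row shifts and turns the commanded pose from where the row before left it; what a row does not reach is not made up. A row lasts 1/10 s, in which the tool goes at most 50 mm and 8.59 degrees, less where a joint would pass 70% of its speed; a pose out of reach is approached as far as the arm can. A call with a gripper value outside its range is refused whole. The fingers move at their own pace and stop on an object; "newtons" is the grip in N (left out, the last holds). Time passes only in rows, so rows that do not move let the fingers close. It gives the time, the measured TCP pose, the force, the opening and the grip force at its end, in the units of the state.
- bot.get_obs(): the state, without advancing time (a new reading comes with each control period).
- bot.read_camera(name): name is "side" or "top"; returns a dict with "img" (400x640x3 uint8, red, green, blue), "K" (3x3 intrinsics, pixels), "dist_coeffs" ([k1, k2, p1, p2, k3] as OpenCV has them; the pictures are not rectified), "eye" and "attitude" of the camera in the world. Camera axes: x right, y down, z forward; pixel columns grow to the right and rows downward; lengths in m; the calibration is good to about 2 mm. A picture is of the moment at which its call begins. There is no depth.
- bot.hand_in(): hands the job in; it is judged then, once.
The state is a dict: "t": time; "q": joint angles; "joint_vel": joint speeds; "joint_torque": joint torques, N m; "eef_pos": TCP position; "tool_rot": TCP orientation; "contact_force": force on the tool from outside, world axes, zero at the start; "torque": the same for the moment, N m; "gripper_width": opening from 0.0 (shut) to 1.0 (fully open); "grasp_force": force on a finger pad.
Only numpy, scipy, OpenCV 4.12 (cv2) and the standard library are available. Lean on these libraries where they do the work, as an engineer would, in place of code of your own. Each camera call takes 0.05 s, during which the arm holds its last target. There are 200 camera calls.

## Working session

There is one attempt and no reset: what is moved stays moved. The work goes in short steps, Python scripts to look and compute and a tool call to move; the robot and the scene stay as the last step left them, time stands still between calls to the robot, and variables do not carry over. Pictures are saved under pics/ and viewed, at most 10 in all, crops included, and the job is handed in when it is done.

Besides the shell and the picture viewer there is one more tool, called after "Request:" as name(argument=value, ...) on one line, values as JSON. jog_arm: Moves the arm, as the interface text tells. Its arguments: {"type":"object","properties":{"deltas":{"type":"array"},"newtons":{"type":"number"}},"required":["deltas"]}

```bash
ls; mkdir -p pics; python3 - <<'E'
from station import bot
import cv2
for n in("top","side"):
    c=bot.read_camera(n); cv2.imwrite(f"pics/{n}0.png",c["img"][:,:,::-1]); print(n,c["K"],c["dist_coeffs"],c["eye"],c["attitude"])
o=bot.get_obs(); print(o, bot.tip_reach)
E
```

```text
pics
top [[389.60905575   0.         317.07413913]
 [  0.         389.60905575 197.33731468]
 [  0.           0.           1.        ]] [-0.02193992  0.          0.          0.          0.        ] [0.3940362  0.01720658 0.99568685] [-0.05181648  0.7109791  -0.69845446  0.06312794]
side [[426.45236406   0.         328.04353931]
 [  0.         426.45236406 196.76346684]
 [  0.           0.           1.        ]] [-0.0789876  0.         0.         0.         0.       ] [0.27577462 1.09917836 0.80733844] [ 0.05188084 -0.10100454  0.87928142 -0.4625696 ]
{'t': 0.1, 'q': array([ 1.04488486,  0.47775115,  0.02236534,  1.55633573, -0.01148825,
        1.10930182, -0.0831044 ]), 'joint_vel': array([ 6.21298587e-04, -1.77630032e-03,  9.85962934e-04, -3.65120712e-03,
        2.02911298e-03, -1.08934208e-03,  6.09467811e-06]), 'joint_torque': array([ 3.10364587e-03, -5.97758460e+01,  1.61282770e+00, -2.81954098e+01,
        1.27027952e-02,  4.99936737e-03, -3.21406458e-05]), 'eef_pos': array([ 0.27366664, -0.61649712,  0.25240786]), 'tool_rot': array([-7.97796499e-04,  9.78258008e-01,  2.07389908e-01, -2.42263816e-04]), 'contact_force': array([ 0.34102536, -0.10849375,  0.48191142]), 'torque': array([0.06727757, 0.02692016, 0.02656309]), 'grasp_force': 0.0, 'gripper_width': 0.9976031101460996} 0.022
```

View pics/top0.png

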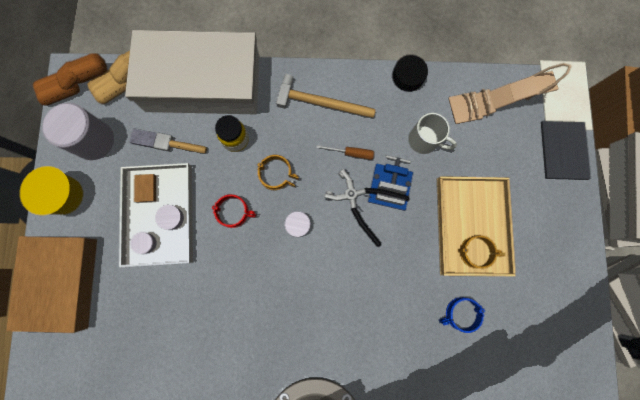

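View pics/side0.png

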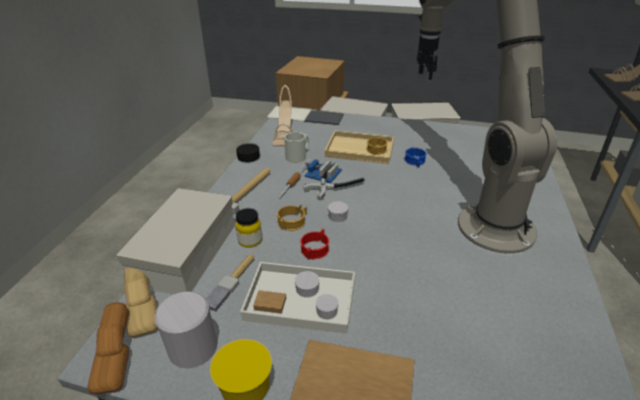

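Candidates for the cuff, in top-image pixels: open brass at (277,173), red look-alike at (233,211), blue look-alike at (463,315), and finished brass in the tray at (477,251). I choose the brass one at (277,173) and will check it in a close crop.

```bash
cat > h.py <<'E'
import numpy as np, cv2
from scipy.spatial.transform import Rotation as R
def Rm(c): return R.from_quat(np.roll(c["attitude"],-1)).as_matrix()
def ray(c,uv):
    p=cv2.undistortPoints(np.float64(uv).reshape(-1,1,2),c["K"],c["dist_coeffs"])[:,0]
    return np.c_[p,np.ones(len(p))]@Rm(c).T
def plane(c,uv,z):
    d=ray(c,uv); return c["eye"]+d*((z-c["eye"][2])/d[:,2])[:,None]
def proj(c,P):
    r=Rm(c).T; return cv2.projectPoints(np.float64(P).reshape(-1,1,3),cv2.Rodrigues(r)[0],-r@c["eye"],c["K"],c["dist_coeffs"])[0][:,0]
def crop(c,name,x0,y0,x1,y1,s):
    cv2.imwrite(name,cv2.resize(c["img"][y0:y1,x0:x1,::-1],None,fx=s,fy=s,interpolation=cv2.INTER_CUBIC))
E
python3 - <<'E'
from station import bot
from h import *
c=bot.read_camera("top")
crop(c,"pics/crop1.png",250,140,420,260,4.7)
print(proj(c,[[0,0,0],[.5,0,0],[.5,.3,0]]))
uv=[[277,173],[351,194],[439,178],[509,177],[514,275],[444,275],[297,224]]
print(plane(c,uv,.03).round(3))
hsv=cv2.cvtColor(c["img"],cv2.COLOR_RGB2HSV)
m=((hsv[...,0]>12)&(hsv[...,0]<28)&(hsv[...,1]>110)&(hsv[...,2]>60)).astype(np.uint8)
cs,_=cv2.findContours(m,cv2.RETR_EXTERNAL,cv2.CHAIN_APPROX_NONE)
for k in cs:
    if cv2.contourArea(k)>150: print(cv2.boundingRect(k),cv2.contourArea(k))
E
```

```text
[[314.31875341 428.84383636]
 [317.70810601 219.52592662]
 [200.56824744 217.35849942]]
[[ 0.613  0.106  0.03 ]
 [ 0.563 -0.082  0.03 ]
 [ 0.609 -0.307  0.03 ]
 [ 0.615 -0.489  0.03 ]
 [ 0.368 -0.486  0.03 ]
 [ 0.366 -0.312  0.03 ]
 [ 0.485  0.052  0.03 ]]
(0, 220, 85, 180) 7698.5
(438, 178, 76, 97) 6698.5
(135, 174, 19, 28) 460.5
(19, 166, 53, 49) 1939.0
(0, 158, 32, 15) 287.5
(258, 155, 41, 35) 240.0
(345, 147, 29, 13) 186.0
(169, 140, 37, 13) 190.5
(289, 90, 86, 27) 660.5
(613, 66, 27, 69) 464.0
(33, 54, 70, 51) 1514.5
(88, 52, 41, 51) 1063.0
```

View pics/crop1.png

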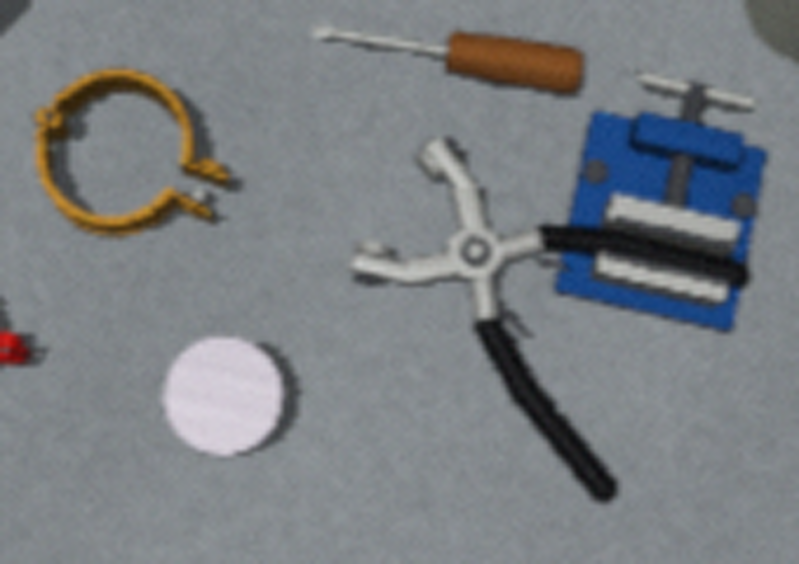

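Crop confirms an open brass cuff: hinge at crop (48,118), tabs at (225,178) and (205,212), with the bright stud between them. The pliers' pivot is at crop (476,251), the fixed jaw tip at (355,264), and the free handle runs to (605,492).

```bash
python3 - <<'E'
from station import bot
from h import *
c=bot.read_camera("top")
W=lambda pts,z: plane(c,np.array(pts)/4.7+[250-.39,140-.39],z)[:,:2]
print("pivot,tip,mtip,hend,heldend",(W([[476,251],[355,264],[437,150],[605,492],[742,275]],.02)*1e3).round(1).tolist())
hsv=cv2.cvtColor(c["img"],cv2.COLOR_RGB2HSV)
H,S,V=[hsv[...,i].astype(int) for i in range(3)]
m=((H>100)&(H<125)&(S>140)&(V>50)).astype(np.uint8); m[:,:360]=0; m[:,420:]=0; m[250:]=0; m[:160]=0
m=cv2.morphologyEx(m,cv2.MORPH_CLOSE,np.ones((5,5)))
k=max(cv2.findContours(m,0,1)[0],key=cv2.contourArea)[:,0].astype(float)
w=(plane(c,k,.012)[:,:2]*1e3).astype(np.float32); print("vise",cv2.minAreaRect(w),cv2.boxPoints(cv2.minAreaRect(w)).round(0).tolist())
# brass cuff
m=((H>10)&(H<30)&(S>120)&(V>60)).astype(np.uint8)
for nm,(x0,y0,x1,y1) in dict(open=(255,150,305,195),done=(458,232,506,270)).items():
    mm=np.zeros_like(m); mm[y0:y1,x0:x1]=m[y0:y1,x0:x1]
    print(nm,mm.sum())
    if nm=="open":
        u=np.argwhere(mm)[:,::-1]; w=plane(c,u,.03)[:,:2]*1e3
        print("bbox",w.min(0),w.max(0))
print("cuff hinge,c,tabs,stud",(W([[48,118],[115,150],[235,182],[212,214],[202,195]],.034)*1e3).round(1).tolist())
print("jar, mug",(plane(c,[[231,128],[433,127]],.093)*1e3).round(0).tolist())
crop(c,"pics/crop2.png",252,148,306,192,14)
cv2.imwrite("pics/crop3.png",np.vstack([cv2.resize(c["img"][160:240,315:387,::-1],None,fx=7,fy=7,interpolation=2)]))
E
```

```text
pivot,tip,mtip,hend,heldend [[567.2, -83.1], [558.8, -17.6], [622.8, -61.6], [438.5, -152.1], [556.8, -227.8]]
vise ((609.494140625, -190.34014892578125), (97.31600952148438, 71.85208892822266), 78.54712677001953) [[565.0, -231.0], [635.0, -245.0], [654.0, -150.0], [584.0, -136.0]]
open 325
bbox [571.76899402  54.6231524 ] [660.44923151 154.72901602]
done 693
cuff hinge,c,tabs,stud [[633.0, 149.4], [616.0, 112.7], [599.8, 47.9], [582.0, 59.7], [592.3, 65.4]]
jar, mug [[708.0, 214.0, 93.0], [722.0, -276.0, 93.0]]
```

View pics/crop2.png

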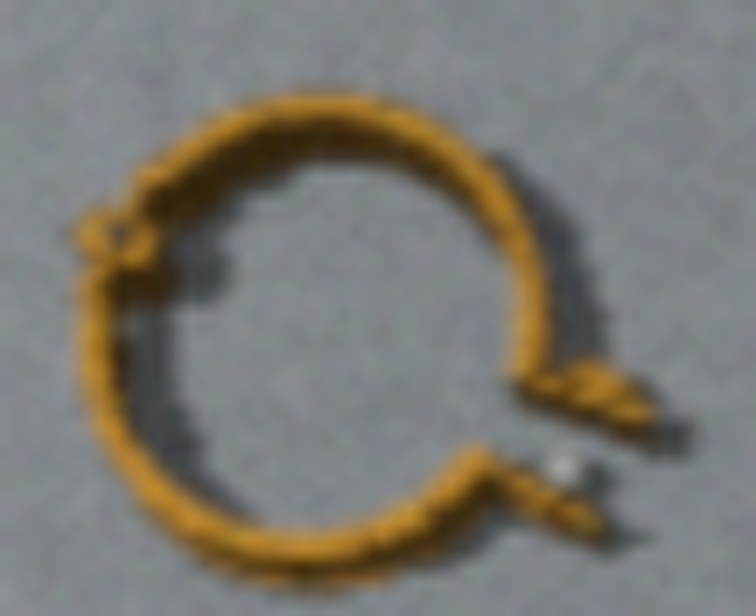

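View pics/crop3.png

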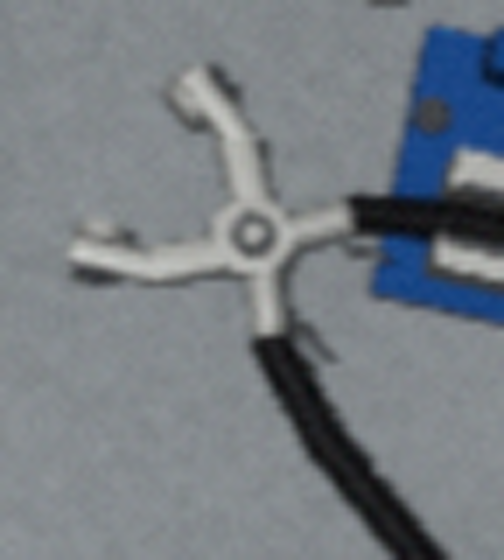

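Close crops: hinge block at crop2 (119,238), socket tab from (520,388) to (655,422), and stud at (567,468). On the pliers, the pivot is at crop3 (253,235) and the fixed die at about (105,232).

```bash
python3 - <<'E'
from station import bot
from h import *
c=bot.read_camera("top"); s=bot.read_camera("side")
hp=np.array([[119,238]])/14+[252-.46,148-.46]; tp=np.array([[580,412]])/14+[252-.46,148-.46]
h=plane(c,hp,.036)[0]; t=plane(c,tp,.031)[0]
d=(t-h)[:2]; print("hinge",h,"stud",t,"dist",np.hypot(*d),"heading deg",np.degrees(np.arctan2(d[1],d[0])))
print("die",plane(c,np.array([[105,232]])/7+[314.57,159.57],.024), "pivot",plane(c,np.array([[253,235]])/7+[314.57,159.57],.026))
jar=plane(c,[[231,128]],.094)[0]; u=(jar-h)[:2]; e=d/np.hypot(*d)
print("jar in cuff axes rel hinge", u@e, u@[-e[1],e[0]])
print("side proj hinge,stud,pivot", proj(s,[h,t,[.567,-.083,.026]]))
crop(s,"pics/side1.png",220,160,380,270,5)
q=bot.get_obs()["tool_rot"]; print(R.from_quat(np.roll(q,-1)).as_matrix().round(3))
E
```

```text
hinge [0.63294142 0.14856385 0.036     ] stud [0.60359267 0.0648368  0.031     ] dist 0.08872185704878342 heading deg -109.31704122917674
die [[ 0.56620618 -0.02854775  0.024     ]] pivot [[ 0.56579211 -0.08201704  0.026     ]]
jar in cuff axes rel hinge -0.08667316579710753 0.04874296617749786
side proj hinge,stud,pivot [[282.57164715 218.56935461]
 [299.95219895 205.27043923]
 [322.52320328 183.15828119]]
[[ 0.914  0.406 -0.   ]
 [ 0.406 -0.914  0.001]
 [-0.    -0.001 -1.   ]]
```

View pics/side1.png

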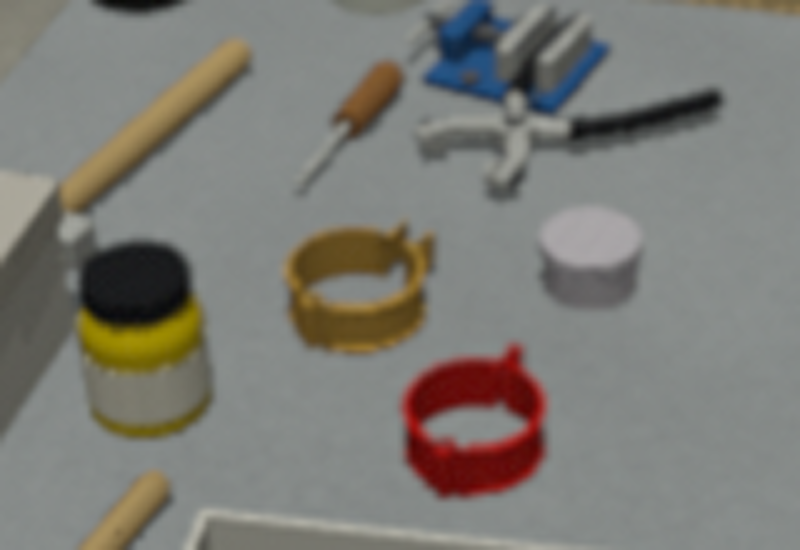

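Side view confirms it: hinge top at side pixel (281.6,219) against a predicted (282.6,218.6), and the socket tab also matches. Moving.

Request:
jog_arm(deltas=[[0.018,0.038,0,0,0,0.12,0.5],[0.018,0.038,0,0,0,0.12,0.5],[0.018,0.038,0,0,0,0.12,0.5],[0.018,0.038,0,0,0,0.12,0.5],[0.018,0.038,0,0,0,0.12,0.5],[0.018,0.038,0,0,0,0.12,0.5],[0.018,0.038,0,0,0,0.12,0.5],[0.018,0.038,0,0,0,0.12,0.5],[0.018,0.038,0,0,0,0.12,0.5],[0.018,0.038,0,0,0,0.12,0.5]])

```text
t: 1.3
eef_pos: [0.4544, -0.2354, 0.2536]
tool_rot: [0.0, 0.689, 0.725, -0.0]
contact_force: [0.7, 0.4, -0.4]
gripper_width: 0.494
grasp_force: 0.0
```

Request:
jog_arm(deltas=[[0.018,0.038,-0.01,0,0,0.12,0.5],[0.018,0.038,-0.01,0,0,0.12,0.5],[0.018,0.038,-0.01,0,0,0.12,0.5],[0.018,0.038,-0.01,0,0,0.12,0.5],[0.018,0.038,-0.01,0,0,0.12,0.5],[0.018,0.038,-0.01,0,0,0.12,0.5],[0.018,0.038,-0.01,0,0,0.12,0.5],[0.018,0.038,-0.01,0,0,0.12,0.5],[0.018,0.038,-0.01,0,0,0.12,0.5],[0.018,0.042,-0.01,0,0,0.106,0.5]])

```text
t: 2.3
eef_pos: [0.6348, 0.1475, 0.1527]
tool_rot: [0.0, 0.167, 0.986, -0.0]
contact_force: [0.9, -0.7, 0.2]
gripper_width: 0.503
grasp_force: 0.0
```

```bash
cat > st.py <<'E'
from station import bot
from h import *
o=bot.get_obs(); m=R.from_quat(np.roll(o["tool_rot"],-1)).as_matrix()
print(round(o["t"],2),o["eef_pos"].round(4),"yang",np.degrees(np.arctan2(m[1,1],m[0,1])).round(2),"tilt",m[:2,2].round(4),o["contact_force"].round(1),round(o["gripper_width"],3),o["grasp_force"],o["q"].round(2))
E
python3 st.py
```

```text
2.3 [0.6348 0.1475 0.1527] yang 70.82 tilt [ 0.0001 -0.0008] [ 0.9 -0.7  0.2] 0.503 0.0 [ 0.14  0.63 -0.66  1.67  0.44  1.    0.56]
```

Request:
jog_arm(deltas=[[-0.002,0.001,-0.03,0,0,0,0.5],[0,0,-0.03,0,0,0,0.5],[0,0,-0.03,0,0,0,0.5],[0,0,-0.017,0,0,0,0.5],[0,0,-0.01,0,0,0,0.5],[0,0,0,0,0,0,0.3],[0,0,0,0,0,0,0.1],[0,0,0,0,0,0,0.1],[0,0,0,0,0,0,0.1],[0,0,0,0,0,0,0.1]], newtons=50)

```text
t: 3.3
eef_pos: [0.6328, 0.1484, 0.0376]
tool_rot: [0.001, 0.168, 0.986, 0.0]
contact_force: [0.9, 0.3, 3.8]
gripper_width: 0.162
grasp_force: 49.7
```

```bash
python3 st.py
```

```text
3.3 [0.6328 0.1484 0.0376] yang 70.64 tilt [0.0021 0.0006] [0.9 0.3 3.8] 0.162 49.681198596954346 [ 0.08  0.76 -0.58  1.73  0.55  0.81  0.47]
```

Request:
jog_arm(deltas=[[0,0,0.005,0,0,0,0.1],[0,0,0.003,0,0,0,0.1],[-0.001,-0.017,0,0,0,0.04,0.1],[-0.001,-0.017,0,0,0,0.04,0.1],[-0.0015,-0.017,0,0,0,0.039,0.1],[0,0,0,0,0,0,0.1],[0,0,0,0,0,0,0.1]])

```text
t: 4.0
eef_pos: [0.6284, 0.0972, 0.0444]
tool_rot: [-0.0, 0.11, 0.994, 0.0]
contact_force: [-0.4, 0.4, -1.0]
gripper_width: 0.157
grasp_force: 49.2
```

```bash
python3 st.py; python3 - <<'E'
from station import bot
from h import *
c=bot.read_camera("top"); s=bot.read_camera("side")
a=cv2.resize(c["img"][150:220,260:390],None,fx=6,fy=6,interpolation=2)[:,:780]
b=cv2.resize(s["img"][150:250,260:370],None,fx=1.7,fy=1.7,interpolation=2)
f=np.zeros((600,800,3),np.uint8); f[:a.shape[0],:780]=a; f[420:420+170,:187]=b
cv2.imwrite("pics/pre.png",f[:,:,::-1])
E
```

```text
4.0 [0.6284 0.0972 0.0444] yang 77.36 tilt [-0.0001  0.0005] [-0.4  0.4 -1. ] 0.157 49.18435871601105 [ 0.19  0.75 -0.62  1.76  0.57  0.82  0.65]
```

View pics/pre.png

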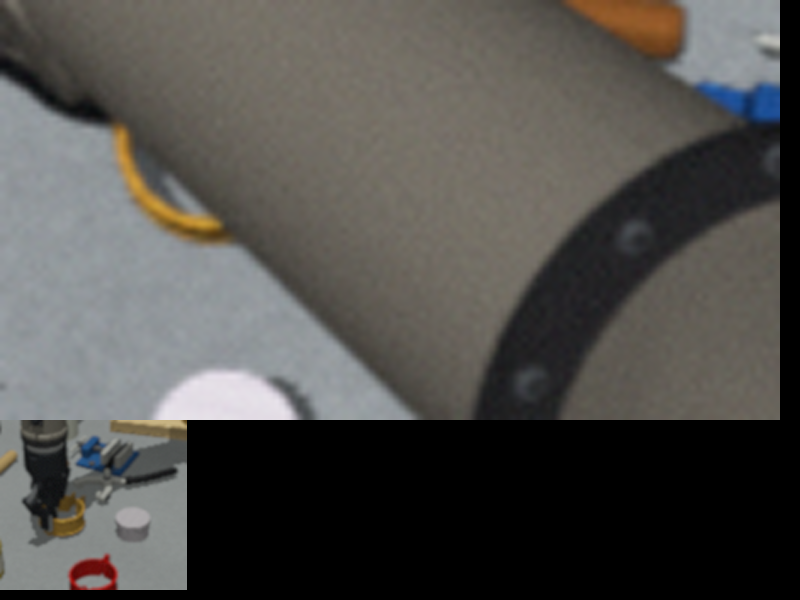

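The arm hides the jaws in the top view (the side inset shows the cuff held at the hinge), so I enter slowly and watch the force.

Request:
jog_arm(deltas=[[-0.002,-0.01,0,0,0,0,0.1],[-0.002,-0.01,0,0,0,0,0.1],[-0.002,-0.01,0,0,0,0,0.1],[-0.002,-0.01,0,0,0,0,0.1],[-0.002,-0.008,0,0,0,0,0.1],[0,0,-0.003,0,0,0,0.1],[0,0,-0.0035,0,0,0,0.1],[0,0,0,0,0,0,0.1]])

```text
t: 4.9
eef_pos: [0.6185, 0.0495, 0.0377]
tool_rot: [0.0, 0.109, 0.994, 0.0]
contact_force: [0.5, -0.3, -1.7]
gripper_width: 0.163
grasp_force: 49.2
```

Request:
jog_arm(deltas=[[0,0,0,0,0,0,0.3],[0,0,0,0,0,0,0.4],[0,0,0,0,0,0,0.4],[0,0,0.03,0,0,0,0.4],[0,0,0.03,0,0,0,0.4],[0,0,0.03,0,0,0,0.4],[-0.045,0,0.01,0,0,0,0.2],[-0.045,0,0,0,0,0,0],[-0.045,0,0,0,0,0,0],[-0.045,-0.015,0,0,0,0,0]])

```text
t: 5.9
eef_pos: [0.4368, 0.0357, 0.1381]
tool_rot: [0.001, 0.108, 0.994, 0.0]
contact_force: [0.7, -0.0, 0.4]
gripper_width: 0.002
grasp_force: 0.0
```

```bash
python3 st.py; python3 - <<'E'
from station import bot
from h import *
c=bot.read_camera("top")
cv2.imwrite("pics/in.png",cv2.resize(c["img"][145:255,285:395,::-1],None,fx=5.4,fy=5.4,interpolation=2))
p=plane(c,np.array([[253,235]])/7+[314.57,159.57],.02)[0,:2]; print("pivot",p)
g=c["img"].max(2)<45; g[:195]=0; g[260:]=0; g[:,:345]=0; g[:,395:]=0
ys,xs=np.nonzero(g); w=plane(c,np.c_[xs,ys],.018)[:,:2]-p; r=np.hypot(*w.T)
for a in (85,100,114,128,138):
    k=abs(r-a)<4; print(a,k.sum(),w[k].mean(0), (p+w[k].mean(0)))
E
```

```text
5.9 [0.4368 0.0357 0.1381] yang 77.65 tilt [0.0012 0.0009] [ 0.7 -0.   0.4] 0.002 0.0 [ 0.46  0.36 -0.79  2.17  0.37  0.75  0.78]
pivot [ 0.56685486 -0.08263099]
85 0 [nan nan] [nan nan]
100 0 [nan nan] [nan nan]
114 0 [nan nan] [nan nan]
128 0 [nan nan] [nan nan]
138 0 [nan nan] [nan nan]<stdin>:9: RuntimeWarning: Mean of empty slice.
  ret = um.true_divide(
```

View pics/in.png

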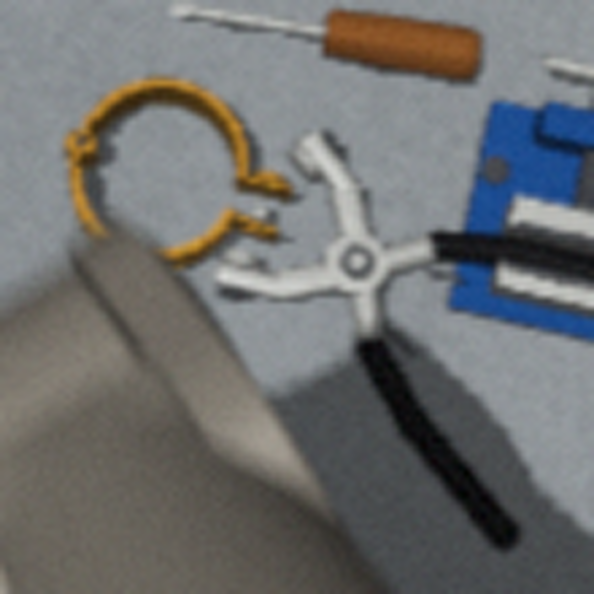

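Stud at crop (262,215), socket inner face at about (265,193), fixed die at about (240,260): the stud axis sits about 32 mm in +x and -4 mm in y from the die, as wanted. Free handle centre line runs (365,345)–(420,430)–(510,540).

```bash
python3 - <<'E'
from station import bot
from h import *
c=bot.read_camera("top"); p=np.array([.5663,-.0823])
uv=np.array([[365,345],[420,430],[463,483],[510,540]])/5.4+[284.6,144.6]
w=plane(c,uv,.018)[:,:2]; print((w*1e3).round(1),(np.hypot(*(w-p).T)*1e3).round(1))
g=plane(c,[uv[2]],.018)[0,:2]; d=w[3]-w[1]; d/=np.hypot(*d); n=np.array([d[1],-d[0]]); 
if n[1]<0:n=-n
print("n",n,np.degrees(np.arctan2(-n[1],-n[0])))
q=g+.0185*n-p
print("start standoff",g+.030*n)
for th in np.arange(0,.76,.07):
    C,S=np.cos(th),np.sin(th); print(round(th,2),((p+np.array([[C,-S],[S,C]])@q)*1e3).round(1))
E
```

```text
[[ 527.8  -86.7]
 [ 488.2 -112.5]
 [ 463.8 -132.5]
 [ 437.8 -154.2]] [ 38.8  83.7 114.1 147.2]
n [-0.63786938  0.77014457] -50.36687244225402
start standoff [ 0.44471277 -0.10939449]
0.0 [ 452.  -118.3]
0.07 [ 454.8 -126.2]
0.14 [ 458.2 -133.8]
0.21 [ 462.1 -141.3]
0.28 [ 466.4 -148.4]
0.35 [ 471.3 -155.2]
0.42 [ 476.6 -161.7]
0.49 [ 482.4 -167.8]
0.56 [ 488.6 -173.4]
0.63 [ 495.2 -178.7]
0.7 [ 502.1 -183.4]
```

Request:
jog_arm(deltas=[[0.001,-0.024,0,0,0,-0.11,0],[0.001,-0.024,0,0,0,-0.11,0],[0.001,-0.024,0,0,0,-0.11,0],[0.001,-0.024,0,0,0,-0.11,0],[0.001,-0.024,0,0,0,-0.11,0],[0.001,-0.024,0,0,0,-0.106,0],[0,0,0,0,0,0,0]])

```text
t: 6.7
eef_pos: [0.4448, -0.1132, 0.1379]
tool_rot: [0.0, 0.427, 0.904, -0.001]
contact_force: [0.9, 0.4, -0.6]
gripper_width: 0.0
grasp_force: 0.0
```

```bash
python3 st.py
```

```text
6.7 [ 0.4448 -0.1132  0.1379] yang 39.47 tilt [ 0.0004 -0.0014] [ 0.9  0.4 -0.6] 0.0 0.0 [ 0.62  0.34 -0.59  2.13  0.28  0.74  0.53]
```

Request:
jog_arm(deltas=[[-0.002,0.004,-0.03,0,0,0,0],[0,0,-0.03,0,0,0,0],[0,0,-0.03,0,0,0,0],[0,0,-0.014,0,0,0,0],[0,0,0,0,0,0,0],[0.005,-0.004,0,0,0,0,0],[0.004,-0.005,0,0,0,0,0],[0.003,-0.008,0,0,0,0.07,0],[0.003,-0.008,0,0,0,0.07,0],[0,0,0,0,0,0,0]])

```text
t: 7.7
eef_pos: [0.4588, -0.1323, 0.0348]
tool_rot: [0.001, 0.36, 0.933, 0.0]
contact_force: [-1.0, 1.3, 1.2]
gripper_width: 0.003
grasp_force: 0.7
```

```bash
python3 st.py
```

```text
7.7 [ 0.4588 -0.1323  0.0348] yang 47.82 tilt [ 0.0024 -0.0005] [-1.   1.3  1.2] 0.003 0.7335247658193111 [ 0.57  0.55 -0.51  2.15  0.5   0.56  0.52]
```

Request:
jog_arm(deltas=[[0.004,-0.0075,0,0,0,0.07,0],[0.0045,-0.007,0,0,0,0.07,0],[0.005,-0.007,0,0,0,0.07,0],[0.005,-0.0065,0,0,0,0.07,0],[0,0,0,0,0,0,0],[0,0,0,0,0,0,0]])

```text
t: 8.3
eef_pos: [0.4755, -0.1589, 0.0341]
tool_rot: [-0.0, 0.227, 0.974, -0.0]
contact_force: [-1.8, 1.7, 1.8]
gripper_width: -0.002
grasp_force: 1.1
```

```bash
python3 st.py; python3 - <<'E'
from station import bot
from h import *
c=bot.read_camera("top"); s=bot.read_camera("side")
a=cv2.resize(c["img"][145:255,285:395],None,fx=4,fy=4,interpolation=2)
b=cv2.resize(s["img"][160:240,260:350],None,fx=4,fy=4,interpolation=2)
f=np.zeros((440,800,3),np.uint8); f[:,:440]=a; f[:320,440:]=b
cv2.imwrite("pics/push.png",f[:,:,::-1])
E
```

```text
8.3 [ 0.4755 -0.1589  0.0341] yang 63.75 tilt [-0.0003 -0.    ] [-1.8  1.7  1.8] -0.002 1.0811047023162246 [ 0.66  0.6  -0.57  2.09  0.56  0.61  0.81]
```

View pics/push.png

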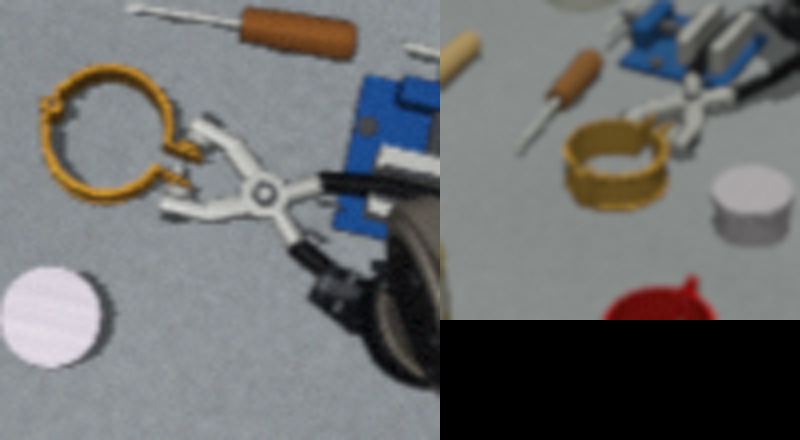

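Cuff still well placed mid-squeeze: stud at (182,170) between fixed die (178,193) and moving jaw (195,140). Continuing.

Request:
jog_arm(deltas=[[0.003,-0.003,0,0,0,0.035,0],[0.003,-0.003,0,0,0,0.035,0],[0.003,-0.003,0,0,0,0.035,0],[0.003,-0.003,0,0,0,0.035,0],[0,0,0,0,0,0,0]])

```text
t: 8.9
eef_pos: [0.4861, -0.17, 0.0336]
tool_rot: [-0.002, 0.157, 0.988, 0.0]
contact_force: [-5.5, 2.5, 6.7]
gripper_width: -0.003
grasp_force: 3.2
```

Request:
jog_arm(deltas=[[0.003,-0.003,0,0,0,0.035,0],[0.0035,-0.003,0,0,0,0.035,0],[0,0,0,0,0,0,0]])

```text
t: 9.2
eef_pos: [0.4923, -0.1756, 0.0334]
tool_rot: [-0.002, 0.122, 0.993, 0.0]
contact_force: [-5.1, 3.2, 4.0]
gripper_width: -0.0
grasp_force: 2.9
```

```bash
python3 st.py
```

```text
9.2 [ 0.4923 -0.1756  0.0334] yang 76.0 tilt [-0.0043  0.001 ] [-5.1  3.2  4. ] -0.0 2.8657045774161816 [ 0.71  0.64 -0.62  2.03  0.6   0.66  1.02]
```

Request:
jog_arm(deltas=[[0.0035,-0.0025,0,0,0,0.03,0],[0.0035,-0.0025,0,0,0,0.03,0],[0,0,0,0,0,0,0]])

```text
t: 9.5
eef_pos: [0.4999, -0.181, 0.0334]
tool_rot: [-0.002, 0.092, 0.996, 0.0]
contact_force: [-5.0, 2.7, 2.9]
gripper_width: 0.004
grasp_force: 2.6
```

Request:
jog_arm(deltas=[[0.0035,-0.0025,0,0,0,0.03,0],[0,0,0,0,0,0,0]])

```text
t: 9.7
eef_pos: [0.5017, -0.1824, 0.0332]
tool_rot: [-0.003, 0.077, 0.997, 0.001]
contact_force: [-10.0, 5.9, 7.7]
gripper_width: -0.003
grasp_force: 5.3
```

Request:
jog_arm(deltas=[[0.0035,-0.002,0,0,0,0.02,0],[0,0,0,0,0,0,0]])

```text
t: 9.9
eef_pos: [0.5032, -0.1837, 0.0328]
tool_rot: [-0.005, 0.067, 0.998, 0.001]
contact_force: [-14.8, 7.2, 12.0]
gripper_width: 0.001
grasp_force: 7.8
```

Request:
jog_arm(deltas=[[0.003,-0.002,0,0,0,0,0],[0,0,0,0,0,0,0]])

```text
t: 10.1
eef_pos: [0.5047, -0.1845, 0.0327]
tool_rot: [-0.007, 0.067, 0.998, 0.001]
contact_force: [-18.7, 10.7, 18.0]
gripper_width: -0.0
grasp_force: 10.4
```

```bash
cat > tab.py <<'E'
from station import bot
from h import *
c=bot.read_camera("top"); hsv=cv2.cvtColor(c["img"],cv2.COLOR_RGB2HSV)
H,S,V=[hsv[...,i].astype(int) for i in range(3)]
m=(H>10)&(H<30)&(S>110)&(V>60); m[:155]=0; m[220:]=0; m[:,:285]=0; m[:,345:]=0
ys,xs=np.nonzero(m); w=plane(c,np.c_[xs,ys],.034)[:,:2]*1e3
print("n",len(w),"min",w.min(0).round(0),"max",w.max(0).round(0))
print(cv2.minEnclosingCircle(w.astype(np.float32)))
for r in m[ys.min():ys.max()+1,xs.min():xs.max()+1]: print("".join(".#"[int(v)] for v in r))
print(ys.min(),xs.min())
E
python3 tab.py
```

```text
n 333 min [550. -32.] max [632.  67.]
((589.6943359375, 17.835872650146484), 52.698448181152344)
..............######....................
...........#############................
.........################...............
.......######..############.............
......#####..#......########............
.....####...............#####...........
....####.................#####..........
...####...................#####.........
.######....................####.........
######......................####........
######.......................####.......
######........................###.......
######........................###.......
.####.........................###.......
.###...........................##.......
.##............................##.......
.##............................##.......
.##............................##.......
.###...........................##.......
..##...........................##.......
..##...........................#######..
..###.........................##########
..###.........................##########
...###.......................###########
...####.....................############
....####...................####.........
.....####.................####..........
.....######..............####...........
......######..........######............
.......####################.............
.........################...............
...........############.................
.............#######....................
166 292
```

Tabs look shut. Backing the handle off along its arc.

Request:
jog_arm(deltas=[[-0.009,0.0065,0,0,0,-0.06,0],[-0.013,0.011,0,0,0,-0.14,0],[-0.011,0.0125,0,0,0,-0.14,0],[-0.0095,0.0135,0,0,0,-0.14,0],[-0.008,0.0145,0,0,0,-0.14,0],[-0.0065,0.0155,0,0,0,-0.06,0],[-0.006,0.012,0,0,0,0,0],[0,0,0,0,0,0,0],[0,0,0,0,0,0,0]])

```text
t: 11.05
eef_pos: [0.449, -0.1032, 0.034]
tool_rot: [0.001, 0.396, 0.918, 0.0]
contact_force: [0.7, 0.1, 1.5]
gripper_width: -0.006
grasp_force: 0.0
```

```bash
python3 st.py; python3 tab.py; python3 - <<'E'
from station import bot
from h import *
c=bot.read_camera("top")
I=c["img"].astype(int)
for n,x0,y0,x1,y1 in [("handle",355,200,390,250)]:
    v=I[y0:y1,x0:x1].max(2)
    for r in v[::2]: print("".join("#" if a<60 else "." for a in r))
v=I[168:215,320:365]; 
for r in v: print("".join("o" if a.min()>150 else "." for a in r))
E
```

```text
11.05 [ 0.449  -0.1032  0.034 ] yang 43.4 tilt [ 0.001  -0.0003] [0.7 0.1 1.5] -0.006 0.0 [ 0.5   0.53 -0.49  2.18  0.49  0.53  0.39]
n 334 min [550. -34.] max [635.  67.]
((592.28662109375, 16.62710189819336), 53.895633697509766)
................##.......................
...........############..................
.........################................
........#######.##########...............
......#####...#....#########.............
.....#####.............######............
....#####...............######...........
....###...................#####..........
....##.....................####..........
######......................####.........
######.......................###.........
######........................###........
.#####........................###........
.#####........................###........
.##............................##........
.###...........................##........
.##............................##........
.##............................##........
.###...........................##........
..##...........................##........
..##.........................
[... 2928 characters left out ...]
..........
...............................ooo...........
...............................ooo...........
...............................ooo...........
...............................ooo...........
...............................ooo...........
................................oo...........
................................oo...........
................................o............
.............................................
.............................................
.............................................
.............................................
.............................................
.............................................
.............................................
```

```bash
cat > ring.py <<'E'
from station import bot
from h import *
from scipy.optimize import least_squares
c=bot.read_camera("top"); hsv=cv2.cvtColor(c["img"],cv2.COLOR_RGB2HSV)
H,S,V=[hsv[...,i].astype(int) for i in range(3)]
m=(H>10)&(H<30)&(S>110)&(V>60); m[:155]=0; m[220:]=0; m[:,:285]=0; m[:,345:]=0
k=max(cv2.findContours(m.astype(np.uint8),cv2.RETR_EXTERNAL,cv2.CHAIN_APPROX_NONE)[0],key=len)[:,0]
w=plane(c,k,.036)[:,:2]*1e3
f=least_squares(lambda p:np.hypot(*(w-p[:2]).T)-p[2],[590,25,39.5],loss="soft_l1",f_scale=1.).x
hp=plane(c,[[294.3,176]],.036)[0,:2]*1e3; tp=plane(c,[[328,187.8]],.031)[0,:2]*1e3
print("centre,r",f,"hinge",hp,"tabs",tp)
for a,b in((hp,f[:2]),(f[:2],tp),(hp,tp)): d=b-a; print(np.hypot(*d),np.degrees(np.arctan2(d[1],d[0])))
E
python3 ring.py
```

```text
centre,r [591.77279513  23.87187672  40.92659064] hinge [605.06472718  61.30819816] tabs [577.46377489 -24.11793013]
39.72598168459363 -109.54763223860583
50.07763594911064 -106.60289185193014
89.77436139190525 -107.90550520378632
```

Request:
jog_arm(deltas=[[0,0,0.04,0,0,0,0],[0,0,0.04,0,0,0,0.2],[0.026,0.0275,0.02,0,0,0.083,0.45],[0.026,0.0275,0,0,0,0.083,0.45],[0.026,0.0275,0,0,0,0.083,0.45],[0.026,0.0275,0,0,0,0.083,0.45],[0.026,0.0275,0,0,0,0.083,0.45],[0.026,0.0275,0,0,0,0.084,0.45],[0,0,0,0,0,0,0.45]])

```text
t: 12.1
eef_pos: [0.6074, 0.0666, 0.1342]
tool_rot: [0.001, 0.155, 0.988, 0.003]
contact_force: [-0.5, 1.3, 0.3]
gripper_width: 0.447
grasp_force: 0.0
```

```bash
python3 st.py
```

```text
12.1 [0.6074 0.0666 0.1342] yang 72.22 tilt [0.0029 0.0049] [-0.5  1.3  0.3] 0.447 0.0 [ 0.3   0.61 -0.7   1.78  0.47  0.93  0.66]
```

Request:
jog_arm(deltas=[[-0.002,-0.005,-0.03,0,0,0,0.45],[0,0,-0.03,0,0,0,0.45],[0,0,-0.025,0,0,0,0.45],[0,0,-0.011,0,0,0,0.45],[0,0,0,0,0,0,0.45],[0,0,0,0,0,0,0.3],[0,0,0,0,0,0,0.1],[0,0,0,0,0,0,0.1],[0,0,0,0,0,0,0.1]], newtons=50)

```text
t: 13.0
eef_pos: [0.6035, 0.0574, 0.0394]
tool_rot: [0.001, 0.157, 0.988, 0.0]
contact_force: [0.2, -0.0, 6.7]
gripper_width: 0.162
grasp_force: 49.5
```

```bash
python3 st.py
```

```text
13.0 [0.6035 0.0574 0.0394] yang 71.9 tilt [0.0026 0.0003] [ 0.2 -0.   6.7] 0.162 49.51192617416382 [ 0.26  0.72 -0.62  1.84  0.58  0.77  0.58]
```

Request:
jog_arm(deltas=[[0,0,0.004,0,0,0,0.1],[0.003,0.012,0.002,0,0,0,0.1],[0.003,0.014,0,0,0,0,0.1],[0.003,0.014,0,0,0,0,0.1],[0.003,0.014,0,0,0,0,0.1],[0.002,0.01,0,0,0,0,0.1],[0,0,0.03,0,0,0,0.1],[0,0,0.04,0,0,0,0.1],[0,0,0.04,0,0,0,0.1],[0,0,0.03,0,0,0,0.1]])

```text
t: 14.0
eef_pos: [0.6168, 0.1223, 0.1862]
tool_rot: [0.001, 0.157, 0.988, 0.0]
contact_force: [-0.1, 0.2, -0.6]
gripper_width: 0.159
grasp_force: 49.1
```

```bash
python3 st.py; python3 - <<'E'
from station import bot
from h import *
c=bot.read_camera("top"); hsv=cv2.cvtColor(c["img"],cv2.COLOR_RGB2HSV)
# tray inner/outer corners and done cuff mask
H,S,V=[hsv[...,i].astype(int) for i in range(3)]
m=((H>10)&(H<30)&(S>60)&(V>80)).astype(np.uint8); m[:165]=0;m[285:]=0;m[:,:430]=0;m[:,525:]=0
k=max(cv2.findContours(m,0,1)[0],key=cv2.contourArea)[:,0]
r=cv2.minAreaRect((plane(c,k,.03)[:,:2]*1e3).astype(np.float32)); print(r,cv2.boxPoints(r).round(0).tolist())
b=(S>150)&(V<200)
for row in (((S>150)|(V<110))[225:278,452:516]): print("".join(".#"[int(v)] for v in row))
print(plane(c,[[477,249]],.042))
E
```

```text
14.0 [0.6168 0.1223 0.1862] yang 71.95 tilt [0.0015 0.0008] [-0.1  0.2 -0.6] 0.159 49.107168316841125 [ 0.23  0.57 -0.73  1.7   0.43  1.04  0.61]
((490.527099609375, -395.3460693359375), (248.51332092285156, 188.38717651367188), 0.17868809401988983) [[366.0, -302.0], [367.0, -490.0], [615.0, -489.0], [614.0, -301.0]]
.......................................................###......
.......................................................###......
.......................................................###......
.......................................................###......
.......................................................###......
.......................................................###......
.......................................................###......
.......................................................###......
.......................................................###......
........................................................##......
..........................###...........................##......
.....................############.......................##......
.
[... 2003 characters left out ...]
....###...
####......................................................###...
#####.....................................................###...
######....................................................###...
#######...................................................###...
#########.................................................###...
#########.......................................................
#########.......................................................
##########......................................................
#############...................................................
#############...................................................
[[ 0.42978006 -0.3915767   0.042     ]]
```

Request:
jog_arm(deltas=[[-0.006,-0.03,0,0,0,0.03,0.1],[-0.006,-0.04,0,0,0,0.03,0.1],[-0.006,-0.04,0,0,0,0.03,0.1],[-0.006,-0.04,0,0,0,0.03,0.1],[-0.006,-0.04,0,0,0,0.03,0.1],[-0.006,-0.04,0,0,0,0.03,0.1],[-0.006,-0.04,0,0,0,0.03,0.1],[-0.006,-0.04,0,0,0,0.03,0.1],[-0.006,-0.04,0,0,0,0.03,0.1],[-0.006,-0.04,0,0,0,0.03,0.1]])

```text
t: 15.05
eef_pos: [0.5561, -0.27, 0.1834]
tool_rot: [-0.0, 0.007, 1.0, 0.0]
contact_force: [1.3, -0.4, -1.4]
gripper_width: 0.161
grasp_force: 49.1
```

Request:
jog_arm(deltas=[[-0.006,-0.04,0,0,0,0.015,0.1],[-0.006,-0.03,0,0,0,0,0.1],[0,-0.021,0,0,0,0,0.1],[0,0,-0.03,0,0,0,0.1],[0,0,-0.03,0,0,0,0.1],[0,0,0,0,0,0,0.1],[0,0,0,0,0,0,0.1]])

```text
t: 15.75
eef_pos: [0.5446, -0.3592, 0.1237]
tool_rot: [-0.0, -0.0, 1.0, 0.001]
contact_force: [-0.1, 0.7, -0.7]
gripper_width: 0.154
grasp_force: 49.2
```

```bash
python3 st.py; python3 - <<'E'
from station import bot
from h import *
c=bot.read_camera("top"); s=bot.read_camera("side")
a=cv2.resize(c["img"][165:285,420:530],None,fx=4,fy=4,interpolation=2)
b=cv2.resize(s["img"][90:180,300:390],None,fx=3.9,fy=3.9,interpolation=2)
f=np.zeros((480,800,3),np.uint8); f[:,:440]=a; f[:351,440:791]=b
cv2.imwrite("pics/tray.png",f[:,:,::-1])
E
```

```text
15.75 [ 0.5446 -0.3592  0.1237] yang 90.0 tilt [-0.001   0.0011] [-0.1  0.7 -0.7] 0.154 49.185277819633484 [ 0.97  0.68 -0.7   1.68  0.51  0.97  1.66]
```

Request:
jog_arm(deltas=[[0,0,-0.025,0,0,0,0.1],[0,0,-0.025,0,0,0,0.1],[0,0,-0.015,0,0,0,0.1],[0,0,-0.007,0,0,0,0.1],[0,0,-0.003,0,0,0,0.1],[0,0,-0.002,0,0,0,0.1],[0,0,0,0,0,0,0.1]])

```text
t: 16.55
eef_pos: [0.5449, -0.3601, 0.0476]
tool_rot: [0.001, 0.0, 1.0, -0.0]
contact_force: [0.4, -0.7, -1.0]
gripper_width: 0.159
grasp_force: 49.2
```

```bash
python3 st.py
```

```text
16.55 [ 0.5449 -0.3601  0.0476] yang 89.95 tilt [ 0.0011 -0.0006] [ 0.4 -0.7 -1. ] 0.159 49.15199160575867 [ 0.93  0.77 -0.64  1.71  0.59  0.85  1.6 ]
```

Request:
jog_arm(deltas=[[0,0,-0.001,0,0,0,0.1],[0,0,-0.001,0,0,0,0.1],[0,0,-0.0005,0,0,0,0.1],[0,0,0,0,0,0,0.1]])

```text
t: 16.95
eef_pos: [0.5448, -0.3602, 0.0454]
tool_rot: [0.0, 0.0, 1.0, -0.0]
contact_force: [-2.1, 0.5, 5.7]
gripper_width: 0.158
grasp_force: 49.9
```

Touching the floor. Release gently, rise and back away.

Request:
jog_arm(deltas=[[0,0,0,0,0,0,0.2],[0,0,0,0,0,0,0.25],[0,0,0,0,0,0,0.3],[0,0,0,0,0,0,0.3],[0,0,0.02,0,0,0,0.3],[0,0,0.03,0,0,0,0.3],[0,0,0.04,0,0,0,0.3],[0,0,0.04,0,0,0,0.3],[-0.02,0.045,0.02,0,0,0,0.3],[-0.02,0.045,0,0,0,0,0.3]])

```text
t: 17.95
eef_pos: [0.5078, -0.2729, 0.1979]
tool_rot: [0.004, 0.002, 1.0, -0.002]
contact_force: [0.6, 1.4, -0.3]
gripper_width: 0.302
grasp_force: 0.0
```

Request:
jog_arm(deltas=[[-0.02,0.045,0,0,0,0,0.3],[-0.02,0.045,0,0,0,0,0.3],[-0.02,0.045,0,0,0,0,0.3],[-0.02,0.045,0,0,0,0,0.3],[-0.01,0.045,0,0,0,0,0.3],[0,0.045,0,0,0,0,0.3],[0,0.045,0,0,0,0,0.3],[0,0,0,0,0,0,0.3],[0,0,0,0,0,0,0.3]])

```text
t: 18.85
eef_pos: [0.4157, 0.0435, 0.1941]
tool_rot: [0.001, -0.001, 1.0, -0.0]
contact_force: [0.7, -0.4, 0.7]
gripper_width: 0.301
grasp_force: 0.0
```

```bash
python3 st.py; python3 - <<'E'
from station import bot
from h import *
c=bot.read_camera("top"); s=bot.read_camera("side")
a=cv2.resize(c["img"][160:280,320:520],None,fx=4,fy=4,interpolation=2)
b=cv2.resize(s["img"][95:215,260:420],None,fx=1.0,fy=1.0,interpolation=2)
f=np.zeros((600,800,3),np.uint8); f[:480]=a; f[480:600,:160]=b
f[480:600,170:290]=cv2.resize(s["img"][125:165,345:385],None,fx=3,fy=3,interpolation=2)
cv2.imwrite("pics/end.png",f[:,:,::-1])
E
```

```text
18.85 [0.4157 0.0435 0.1941] yang 90.16 tilt [ 0.0013 -0.0008] [ 0.7 -0.4  0.7] 0.301 0.0 [ 0.64  0.26 -0.99  2.15  0.28  0.87  1.05]
```

View pics/end.png

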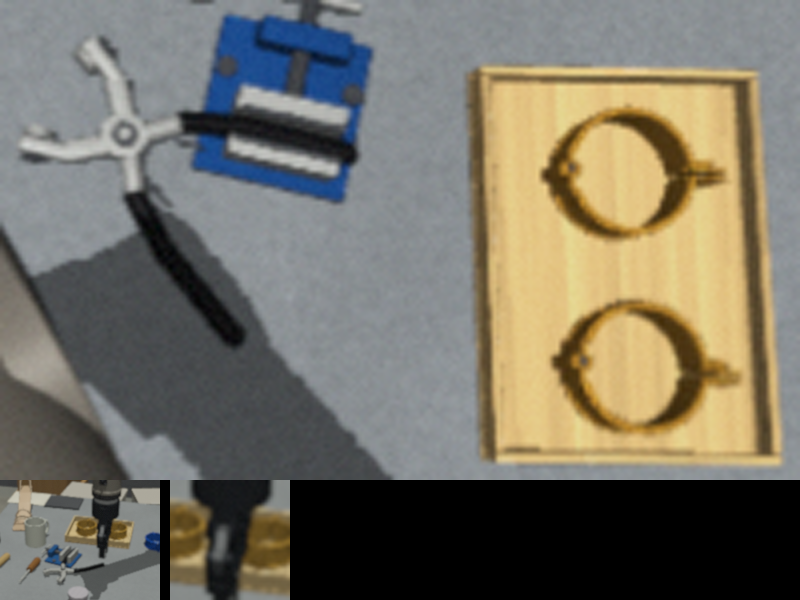

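The final picture shows both cuffs standing shut in the tray, the new one centred at (622,172) with its tabs together and the finished one at (632,366). The pliers are sprung fully open and the arm is clear of everything.

```bash
python3 -c "
from station import bot
print(bot.hand_in())"
```

```text
the job is handed in; nothing more can be done
None
```

The brass cuff was snapped shut with the pliers and stands closed in the tray beside the finished one; the handle has sprung fully open, and the job was handed in at about 19 s of the 72 s.

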